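# Put the soap dish back together on the wash plank

## Task

Put the green soap dish back together: stand the drainer tray inside the dish, lay the big soap bar flat on the middle of the tray, lay the small worn piece of soap on the middle of the bar, all lengthways along the dish, and last put the cover on so that it sits fully down around the dish. Do it in that order, let go of each thing before taking the next, and leave the paddle beater and the tumbler where they are.

Things in the scene. Friction and masses are not known exactly. Their poses are not given: they have to be found in the camera images.
- dish: Low open green soap dish, fixed. Base plate 144 x 112 mm (x by y), 4 mm thick, with a low wall: outside 116 x 84, inside 110 x 78 mm, its top 12 mm above the plank. Inside the wall the floor, and outside it a ledge, both 4 mm above the plank. Origin: centre of the underside; x along the length, z up. Half a turn makes no difference (so for all parts of the set).
- tray: Loose green slatted drainer tray, 96 x 58 x 22 mm (x, y, z), 50 g: a flat grid 14 mm deep (z 8 to 22 mm) on four corner feet 8 mm high. In the dish the grid's lower edge is level with the dish wall's top, so hold it across its 58 mm width by the grid. Origin: centre of the feet's underside; x along the length, z up.
- bar: Big buff laundry soap bar, a loose block of 80 x 46 x 25 mm (x by y by z), 110 g. Origin: centre of the underside; x along the length, z up. Half a turn makes no difference.
- sliver: Small worn piece of the same buff soap, a loose flat block of 50 x 34 x 13 mm (x by y by z), 30 g. Origin: centre of the underside; x along the length, z up. Half a turn makes no difference.
- cover: Loose deep green cover, a box open below, 140 g: outside 136 x 104 mm (x by y), inside 130 x 98 x 70 mm high, top at z 73 mm. A grip ridge stands in the middle of the top: 60 mm long (x), 14 mm thick (y), z 73 to 99 mm. It goes around the dish's wall and rests on the ledge of its base plate. Origin: centre of its lower edge; x along the length, z up.
- beater: Wooden paddle beater lying flat, bystander, loose, 410 mm long, 85 mm wide, 20 mm thick. Origin: at the end of the handle, on the underside; x along it towards the blade, z up.
- tumbler: Closed stainless steel tumbler standing upright, bystander, loose, 70 mm across and 112 mm high. Origin: centre of the underside, z up.
There are look-alikes about, which are no part of the job. What is shaped like the dish but brown or yellow is not meant.

How it is judged:
By the outcome, as a careful person would: the job done as asked, in the order asked, and still so for the second after the job is handed in, with the robot touching nothing.
It also fails if it takes over 131 s, if anything falls off the work surface, if the arm or the gripper's body presses on something with over 40 N, if the wrist force passes 120 N, or if a joint passes its speed limit or range.

## Robot

A 6-joint arm with a two-finger parallel gripper is mounted at the origin on the work surface. World frame = base frame: x ahead of the robot, y to its left, z up, the work surface at z = 0. Lengths are in m, angles in rad, forces in N, time in s.
With the tool pointing down it reaches from about 0.375 to 0.975 m from the base axis. Payload 3.8 kg.
Tool frame: the origin (TCP) lies midway between the tips of the shut fingers; the grasp point (between the pads) lies 19 mm behind it; z points along the fingers, y is the line along which they close (so a half turn about z gives the same grasp; the last joint's range is limited). The gripper opens to 85 mm and grips with 20 to 120 N. Pads are 22 mm wide; open, the fingers measure 114 mm over their backs; the gripper's body (76 mm by 85 mm) begins 54 mm behind the grasp point. The pads swing forward as they close: fully open they stand 13 mm farther back than shut.
Start: joints at [1.153, 0.264, 1.604, -0, 1.274, -0.037], TCP at [0.251, 0.627, 0.231] pointing down, gripper open.
Joint ranges: [-2.63, 2.63], [-0.94, 2.18], [0.31, 2.57], [-1.31, 4.45], [0, 2.66], [-2.55, 2.55]. Speed limits (rad/s): [2.57, 2.57, 3.14, 3.14, 3.14, 3.14].

## Interface

Orientations are given as a rotation vector (axis times angle).
In Python, from workcell import bot, read_camera, camera_info, ticket gives the robot as it stands.
- The arm moves only by the tool servo_tool, never from a script. Its argument "targets" is a list of rows, each an object of numbers: "hand": the closure, from -1 (fully open) to 1 (shut); "x", "y", "z": the shift along the tool's x, y, z as a fraction of full scale; "roll": the turn about the tool's z as a fraction of full scale. In form: [{"hand": .., "x": .., "y": .., "z": .., "roll": ..}, ...]. A call has 1 to 10 rows; each row is the pose to reach, as a shift and turn from the pose commanded when the call began, along the tool's axes at that moment, turning the shorter way round; what a row does not reach only later rows make up. Full scale, the value 1, is 50 cm for a shift and 180 degrees for a turn. A row lasts 1/12 s, in which the tool goes at most 41.7 mm and 7.16 degrees, less where a joint would pass 70% of its speed; a pose out of reach is approached as far as the arm can. A call with a number of a shift or a turn outside -1 to 1 is refused whole. A call with a gripper value outside its range is refused whole. The fingers move at their own pace and stop on an object; "grip_force" is the grip in N (left out, the last holds). Time passes only in rows, so rows that repeat a pose let the fingers close. It gives the time, the measured TCP pose, the force, the opening and the grip force at its end, in the units of the state.
- bot.read_state(): the state, without advancing time (a new reading comes with each control period).
- read_camera(name): name is "scene" or "side" or "wrist"; returns the picture (384x512x3 uint8, red, green, blue); there is no depth.
- camera_info(name): a dict with "fx", "fy", "cx", "cy" (pixels), "eye" and "orientation" of the camera in the world; the wrist camera has in their place "T_tool_cam" (4x4, takes a point from camera to tool coordinates, whose origin is the TCP and whose axes are the flange's). Camera axes: x right, y down, z forward; pixel columns grow to the right and rows downward; lengths in m; the calibration is good to about 2 mm. A picture is of the moment at which its call begins: read the wrist's pose just before it. camera_info takes no time and is no camera call.
- ticket.finish_job(): hands the job in; it is judged then, once.
The state is a dict: "time": time; "q": joint angles; "joint_vel": joint speeds; "joint_torque": joint torques, N m; "tool_pos": TCP position; "tcp_rot": TCP orientation; "wrist_force": force on the tool from outside, world axes, zero at the start; "torque": the same for the moment, N m; "width": opening from 0.0 (shut) to 1.0 (fully open); "grip_force": force on a finger pad.
Only numpy, scipy, OpenCV 4.12 (cv2) and the standard library are available. Lean on these libraries where they do the work, as an engineer would, in place of code of your own. Each camera call takes 0.05 s, during which the arm holds its last target. There are 200 camera calls.

## Working session

There is one attempt and no reset: what is moved stays moved. The work goes in short steps, Python scripts to look and compute and a tool call to move; the robot and the scene stay as the last step left them, time stands still between calls to the robot, and variables do not carry over. Pictures are saved under pics/ and viewed, at most 14 in all, crops included, and the job is handed in when it is done.

Besides the shell and the picture viewer there is one more tool, called after "Call:" as name([rows], argument=value, ...), one row to a line, values as JSON. servo_tool: Moves the arm, as the interface text tells. Its arguments: {"type":"object","properties":{"targets":{"type":"array"},"grip_force":{"type":"number"}},"required":["targets"]}

```bash
ls; mkdir -p pics; python3 - <<'E'
from workcell import bot, read_camera, camera_info
import cv2
print(bot.read_state())
for n in ("scene","side","wrist"):
    print(n,camera_info(n)); im=read_camera(n); cv2.imwrite(f"pics/{n}0.png",im[:,:,::-1])
a=[cv2.imread(f"pics/{n}0.png") for n in ("scene","side")]
E
```

```text
pics
{'time': 0.0, 'q': array([ 1.15310809e+00,  2.64747090e-01,  1.60536262e+00, -1.18140833e-05,
        1.27367696e+00, -3.68623848e-02]), 'joint_vel': array([0.00060102, 0.00097395, 0.00082612, 0.00091725, 0.00090893,
       0.00026162]), 'joint_torque': array([ 1.87689126e-03, -5.15101862e+01, -3.67314827e+01,  2.03722934e-04,
        1.27631030e-02, -8.83206127e-06]), 'tool_pos': array([0.25057964, 0.62599308, 0.22997224]), 'tcp_rot': array([-0.59449438, -3.08433667,  0.00336122]), 'wrist_force': array([-0.37730996, -0.92504343,  0.33021903]), 'torque': array([-0.05175394, -0.00456659,  0.0061037 ]), 'grip_force': 0.0, 'width': 0.9974099235766392}
scene {'fx': 362.03403981440533, 'fy': 362.03403981440533, 'cx': 249.89436285857388, 'cy': 192.583502708138, 'eye': array([1.07966549, 0.43585226, 0.83368567]), 'orientation': array([-1.25150792, -2.37045752,  0.87165717])}
side {'fx': 443.12651641521103, 'fy': 443.12651641521103, 'cx': 260.5996921737415, 'cy': 191.2658293673575, 'eye': array([-0.0062546 , -0.8957335 ,  0.76974633]), 'orientation': array([-2.11778045,  0.52235988, -0.29602766])}
wrist {'fx': 307.7143454005924, 'fy': 307.7143454005924, 'cx': 262.48081092116075, 'cy': 189.9020370503938, 'T_tool_cam': array([[-4.15832329e-04, -9.56359252e-01, -2.92193102e-01,
         7.43165248e-02],
       [ 9.99999505e-01, -6.61848213e-04,  7.43113156e-04,
        -9.09148495e-04],
       [-9.04070624e-04, -2.92192649e-01,  9.56359053e-01,
        -1.43869843e-01],
       [ 0.00000000e+00,  0.00000000e+00,  0.00000000e+00,
         1.00000000e+00]])}
```

View pics/scene0.png

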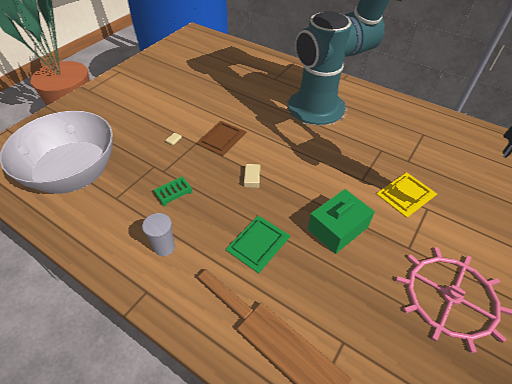

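View pics/side0.png

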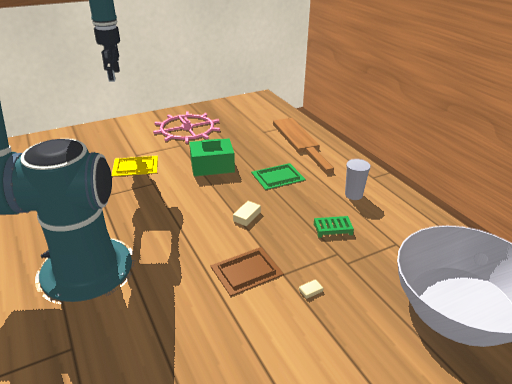

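The scene camera shows the dish at (258,243), cover (341,220), tray (173,190), bar (252,176), sliver (173,139) and tumbler (158,234). The side camera shows the same things at (278,176), (212,157), (333,227), (247,214), (311,289) and (357,180).

```bash
cat > h.py <<'E'
import numpy as np, cv2
from scipy.spatial.transform import Rotation as R
from workcell import bot, read_camera, camera_info
def cam(n, s=None):
    c=camera_info(n); K=(c['fx'],c['fy'],c['cx'],c['cy'])
    if n!='wrist': return K,R.from_rotvec(c['orientation']).as_matrix(),np.array(c['eye'])
    s=s or bot.read_state(); Rt=R.from_rotvec(s['tcp_rot']).as_matrix(); T=c['T_tool_cam']
    return K,Rt@T[:3,:3],Rt@T[:3,3]+s['tool_pos']
def ray(C,uv):
    K,Rc,e=C; uv=np.atleast_2d(np.asarray(uv,float))
    d=np.c_[(uv[:,0]-K[2])/K[0],(uv[:,1]-K[3])/K[1],np.ones(len(uv))]@Rc.T
    return e,d/np.linalg.norm(d,axis=1)[:,None]
def plane(C,uv,z):
    e,d=ray(C,uv); return e+d*((z-e[2])/d[:,2])[:,None]
def proj(C,P):
    K,Rc,e=C; p=(np.atleast_2d(P)-e)@Rc; return np.c_[K[0]*p[:,0]/p[:,2]+K[2],K[1]*p[:,1]/p[:,2]+K[3]]
def tri(C1,p1,C2,p2):
    (e1,d1),(e2,d2)=ray(C1,p1),ray(C2,p2); d1=d1[0];d2=d2[0]
    t=np.linalg.lstsq(np.c_[d1,-d2],e2-e1,rcond=None)[0]
    a,b=e1+t[0]*d1,e2+t[1]*d2; return (a+b)/2,np.linalg.norm(a-b)
def mask(im,col):
    h=cv2.cvtColor(im,cv2.COLOR_RGB2HSV)
    lo,hi={'green':((50,100,30),(85,255,255)),'buff':((18,30,150),(35,125,255))}[col]
    return cv2.inRange(h,lo,hi)
def blobs(im,col,amin=60):
    m=mask(im,col)
    cs=cv2.findContours(m,cv2.RETR_EXTERNAL,cv2.CHAIN_APPROX_NONE)[0]
    return [c for c in cs if cv2.contourArea(c)>amin]
def snap(n,name):
    s=bot.read_state(); im=read_camera(n); cv2.imwrite(f'pics/{name}.png',im[:,:,::-1]); return im,cam(n,s)
E
python3 - <<'E'
from h import *
np.set_printoptions(precision=3,suppress=True)
for n in('scene','side'):
    im=cv2.imread(f'pics/{n}0.png')[:,:,::-1].copy()
    for col in('green','buff'):
        for c in blobs(im,col):
            r=cv2.minAreaRect(c); hull=cv2.convexHull(c)
            p=cv2.approxPolyDP(hull,3,True)[:,0]
            print(n,col,np.round(r[0]),cv2.contourArea(c),'hull',p.tolist(), 'plane0',plane(cam(n),r[0],.01)[0])
E
```

```text
scene green [258. 242.] 1849.0 hull [[259, 216], [289, 236], [257, 272], [226, 248]] plane0 [0.635 0.156 0.01 ]
scene green [340. 219.] 2440.5 hull [[345, 189], [374, 211], [367, 227], [335, 253], [308, 229], [310, 213]] plane0 [0.439 0.305 0.01 ]
scene green [173. 190.] 556.0 hull [[183, 177], [191, 192], [163, 205], [154, 189]] plane0 [ 0.625 -0.155  0.01 ]
scene green [21. 28.] 1136.5 hull [[0, 0], [35, 0], [42, 31], [39, 57], [1, 27]] plane0 [ 0.265 -1.469  0.01 ]
scene buff [252. 176.] 313.0 hull [[258, 164], [258, 187], [245, 186], [246, 164]] plane0 [0.442 0.005 0.01 ]
scene buff [173. 138.] 97.5 hull [[181, 136], [173, 144], [165, 140], [173, 133]] plane0 [ 0.448 -0.314  0.01 ]
scene buff [13. 47.] 540.0 hull [[29, 61], [13, 67], [0, 49], [2, 30], [29, 49]] plane0 [ 0.394 -1.334  0.01 ]
scene buff [48. 34.] 103.5 hull [[41, 19], [53, 38], [53, 50]] plane0 [ 0.227 -1.311  0.01 ]
scene buff [116.   7.] 204.5 hull [[128, 12], [109, 22], [102, 0], [126, 0]] plane0 [-0.16  -1.267  0.01 ]
scene buff [73. 21.] 1184.5 hull [[89, 0], [99, 27], [58, 46], [56, 15], [67, 5]] plane0 [ 0.07  -1.329  0.01 ]
side green [334. 226.] 577.0 hull [[353, 228], [352, 234], [321, 237], [314, 218], [347, 216]] plane0 [ 0.63  -0.153  0.01 ]
side green [278. 176.] 779.0 hull [[304, 179], [265, 189], [251, 172], [289, 163]] plane0 [0.623 0.142 0.01 ]
side green [212. 156.] 1387.5 hull [[228, 138], [234, 171], [194, 175], [189, 142]] plane0 [0.484 0.354 0.01 ]
side buff [310. 288.] 245.0 hull [[322, 287], [307, 297], [299, 290], [299, 286], [315, 279]] plane0 [ 0.446 -0.317  0.01 ]
side buff [247. 213.] 337.0 hull [[260, 205], [260, 212], [246, 225], [233, 220], [233, 214], [247, 201]] plane0 [0.445 0.011 0.01 ]
side buff [155.  60.] 31490.5 hull [[308, 0], [301, 106], [7, 135], [0, 100], [0, 9], [114, 0]] plane0 [0.619 1.456 0.01 ]
```

```bash
python3 - <<'E'
from h import *
np.set_printoptions(precision=4,suppress=True)
a,b=cam('scene'),cam('side')
def pr(n,P):
  print(n,*[ (np.round(x[0],4),round(x[1],4)) for x in P])
# dish corners: scene order -> side by geometry
S=[[259,216],[289,236],[257,272],[226,248]]
for z in(.0,.03): print('dish scene',plane(a,S,z)[:,:2].tolist()); print('dish side',plane(b,[[304,179],[265,189],[251,172],[289,163]],z)[:,:2].round(3).tolist())
pr('dishcentre',[tri(a,(258,242.8),b,(277.5,176))])
pr('tray top c',[tri(a,(173,189),b,(333,225))])
pr('sliver',[tri(a,(173,138.3),b,(310.5,288))]); pr('bar',[tri(a,(252,176),b,(247,213))])
pr('coverc',[tri(a,(340.5,219),b,(212,157))])
E
```

```text
dish scene [[0.5530205239528679, 0.1068498555294688], [0.5635899190665509, 0.2123700107103189], [0.7040144409049756, 0.20037179030846897], [0.6916442771339351, 0.09259859445474927]]
dish side [[0.698, 0.1], [0.557, 0.106], [0.564, 0.216], [0.707, 0.21]]
dish scene [[0.571971730226401, 0.11868893667417912], [0.5821607879223103, 0.22041197168751842], [0.7175321634402819, 0.2088455046751894], [0.7056071373611823, 0.10495050417468804]]
dish side [[0.67, 0.061], [0.535, 0.067], [0.542, 0.173], [0.68, 0.166]]
dishcentre (array([0.63  , 0.1543, 0.0003]), np.float64(0.0001))
tray top c (array([ 0.6254, -0.1545,  0.0168]), np.float64(0.0019))
sliver (array([ 0.4478, -0.3156,  0.0086]), np.float64(0.0007))
bar (array([0.4443, 0.0079, 0.0112]), np.float64(0.0016))
coverc (array([0.4633, 0.3087, 0.0374]), np.float64(0.0059))
```

```bash
cat >> h.py <<'E'
def go(xyz,yaw=None):
    """fractions for target TCP xyz (world) and tool-y world angle (deg, mod 180)"""
    s=bot.read_state(); M=R.from_rotvec(s['tcp_rot']).as_matrix()
    d=M.T@(np.array(xyz)-s['tool_pos'])/.5
    y0=np.degrees(np.arctan2(M[1,1],M[0,1])); r=0
    if yaw is not None: r=-((yaw-y0+90)%180-90)/180
    print('shift',d.round(4),'roll',round(r,4),'now',s['tool_pos'].round(4),'yaw',round(y0,2),'zdev',M[:2,2].round(4),'t',round(s['time'],2))
E
python3 -c "
from h import *
go([.52,0.05,.33],86)"
```

```text
shift [-0.9284 -0.8698 -0.1981] roll -0.099 now [0.2506 0.6261 0.2302] yaw 68.18 zdev [-0.0007 -0.0016] t 0.15
```

Call:
servo_tool([
  {"hand":-1,"x":-0.928,"y":-0.87,"z":-0.198,"roll":-0.099},
  {"hand":-1,"x":-0.928,"y":-0.87,"z":-0.198,"roll":-0.099},
  {"hand":-1,"x":-0.928,"y":-0.87,"z":-0.198,"roll":-0.099},
  {"hand":-1,"x":-0.928,"y":-0.87,"z":-0.198,"roll":-0.099},
  {"hand":-1,"x":-0.928,"y":-0.87,"z":-0.198,"roll":-0.099},
  {"hand":-1,"x":-0.928,"y":-0.87,"z":-0.198,"roll":-0.099},
  {"hand":-1,"x":-0.928,"y":-0.87,"z":-0.198,"roll":-0.099},
  {"hand":-1,"x":-0.928,"y":-0.87,"z":-0.198,"roll":-0.099},
  {"hand":-1,"x":-0.928,"y":-0.87,"z":-0.198,"roll":-0.099},
  {"hand":-1,"x":-0.928,"y":-0.87,"z":-0.198,"roll":-0.099},
])

```text
time: 0.98
tool_pos: [0.4252, 0.2517, 0.2955]
tcp_rot: [0.109, 3.14, 0.0]
wrist_force: [1.0, 0.9, 0.3]
width: 0.996
grip_force: 0.0
```

```bash
python3 -c "
from h import *
go([.52,0.05,.33],86)"
```

```text
shift [-0.2171 -0.3892 -0.069 ] roll 0.0001 now [0.4252 0.2517 0.2955] yaw 86.03 zdev [0. 0.] t 0.98
```

Call:
servo_tool([
  {"hand":-1,"x":-0.217,"y":-0.389,"z":-0.069,"roll":0},
  {"hand":-1,"x":-0.217,"y":-0.389,"z":-0.069,"roll":0},
  {"hand":-1,"x":-0.217,"y":-0.389,"z":-0.069,"roll":0},
  {"hand":-1,"x":-0.217,"y":-0.389,"z":-0.069,"roll":0},
  {"hand":-1,"x":-0.217,"y":-0.389,"z":-0.069,"roll":0},
  {"hand":-1,"x":-0.217,"y":-0.389,"z":-0.069,"roll":0},
  {"hand":-1,"x":-0.217,"y":-0.389,"z":-0.069,"roll":0},
  {"hand":-1,"x":-0.217,"y":-0.389,"z":-0.069,"roll":0},
  {"hand":-1,"x":-0.217,"y":-0.389,"z":-0.069,"roll":0},
])

```text
time: 1.73
tool_pos: [0.5192, 0.0526, 0.3293]
tcp_rot: [-0.11, -3.138, -0.001]
wrist_force: [-0.3, 0.0, 0.5]
width: 1.001
grip_force: 0.0
```

```bash
python3 -c "
from h import *
np.set_printoptions(precision=4,suppress=True)
go([.52,0.05,.33],86)
im,C=snap('wrist','w1')
for col in('green','buff'):
  for c in blobs(im,col,100):
    r=cv2.minAreaRect(c);p=cv2.approxPolyDP(cv2.convexHull(c),4,True)[:,0]
    print(col,np.round(r[0],1),p.tolist(),plane(C,r[0],.01)[0])
"
```

```text
shift [-0.002  -0.005  -0.0014] roll -0.0 now [0.5192 0.0526 0.3293] yaw 86.0 zdev [-0.0013  0.0007] t 1.73
green [138.6 222.6] [[130, 190], [165, 200], [155, 242], [145, 254], [115, 246], [124, 196]] [ 0.6268 -0.1573  0.01  ]
green [331.5 208.5] [[367, 167], [361, 242], [353, 250], [295, 250], [297, 168]] [0.6245 0.1557 0.01  ]
green [455.9  92. ] [[418, 40], [450, 29], [511, 45], [511, 92], [483, 157], [388, 135]] [0.4586 0.3349 0.01  ]
buff [ 13.5 115.5] [[0, 100], [18, 101], [26, 131], [11, 132], [0, 124]] [ 0.4462 -0.3081  0.01  ]
buff [226.8  96.2] [[222, 63], [255, 110], [232, 129], [198, 84]] [0.4412 0.0061 0.01  ]
```

View pics/w1.png

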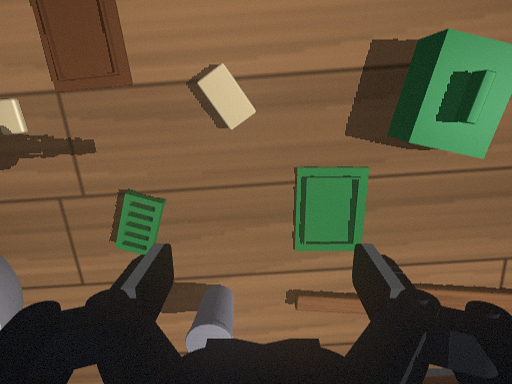

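The wrist view shows the dish at about (331,208), with its lower right corner hidden by a finger. The tray is at (139,222), the bar at (227,96) and the cover at (456,92). I'll go closer over the tray.

Call:
servo_tool([
  {"hand":-1,"x":-0.09,"y":-0.41,"z":0.2,"roll":0},
  {"hand":-1,"x":-0.09,"y":-0.41,"z":0.2,"roll":0},
  {"hand":-1,"x":-0.09,"y":-0.41,"z":0.2,"roll":0},
  {"hand":-1,"x":-0.09,"y":-0.41,"z":0.2,"roll":0},
  {"hand":-1,"x":-0.09,"y":-0.41,"z":0.2,"roll":0},
  {"hand":-1,"x":-0.09,"y":-0.41,"z":0.2,"roll":0},
  {"hand":-1,"x":-0.09,"y":-0.41,"z":0.2,"roll":0},
  {"hand":-1,"x":-0.09,"y":-0.41,"z":0.2,"roll":0},
])

```text
time: 2.45
tool_pos: [0.5496, -0.1548, 0.2285]
tcp_rot: [-0.11, -3.137, -0.002]
wrist_force: [-0.3, 0.1, 0.3]
width: 1.003
grip_force: 0.0
```

```bash
python3 -c "
from h import *
np.set_printoptions(precision=4,suppress=True)
go([.57,-0.15,.23],86)
im,C=snap('wrist','w2')
for col in('green','buff'):
  for c in blobs(im,col,100):
    r=cv2.minAreaRect(c);p=cv2.approxPolyDP(cv2.convexHull(c),4,True)[:,0]
    print(col,np.round(r[0],1),p.tolist(),plane(C,p,.022)[:,:2].tolist())
"
```

```text
shift [-0.0401  0.0125 -0.0032] roll -0.0001 now [ 0.5496 -0.1548  0.2285] yaw 85.98 zdev [-0.0027  0.0016] t 2.45
green [269.3 222.2] [[257, 179], [303, 196], [279, 263], [236, 252]] [[0.5675457484337094, -0.16290725468507794], [0.5924566426784911, -0.10954493473293564], [0.6806103727414147, -0.14319679883497125], [0.6610181752555155, -0.1966971914999914]]
green [483.  202.5] [[511, 150], [511, 256], [456, 256], [475, 151]] [[0.5539921916075301, 0.13038278053687402], [0.6918533180438, 0.1525751442098784], [0.6868053340460636, 0.08248572587981878], [0.5522242827280032, 0.08926533730426772]]
buff [112.5  80.6] [[119, 56], [132, 101], [104, 104], [93, 60]] [[0.424016319559447, -0.2974089990390444], [0.4698989868661405, -0.2925651728562611], [0.4708579973779773, -0.32376542105908435], [0.4259369529635016, -0.32552122638419667]]
buff [411.2  50.9] [[412, 5], [445, 73], [410, 97], [376, 31]] [[0.3978730600333238, 0.006666323017552489], [0.4650681403181495, 0.04638170590546045], [0.48716136710683855, 0.010700209234055985], [0.4191248780932352, -0.02870544218943344]]
```

View pics/w2.png

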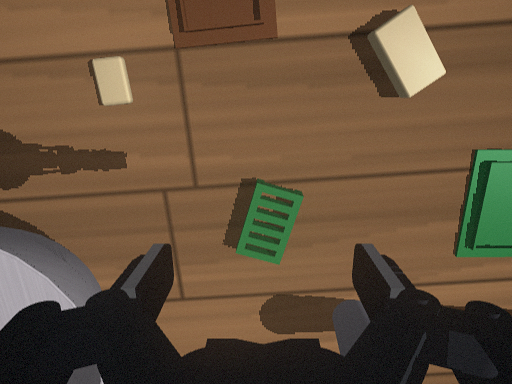

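```bash
python3 -c "
from h import *
np.set_printoptions(precision=4,suppress=True)
s=dict(tool_pos=np.array([.5192,.0526,.3293]),tcp_rot=np.array([-.11,-3.138,-.001]))
A=cam('wrist',s);B=cam('wrist');a=cam('scene');b=cam('side')
for n,p,q in(('t1',(130,190),(257,179)),('t2',(165,200),(303,196)),('t3',(115+30,254),(279,263)),('bar1',(222,63),(412,5)),('bar2',(255,110),(445,73)),('bar4',(198,84),(376,31)),('bar3',(232,129),(410,97)),('dish',(295,250),(456,256)),('dish',(297,168),(475,151))): print(n,tri(A,p,B,q))
go([.6254,-.1531,.06],69.6)
"
```

```text
t1 (array([ 0.573 , -0.163 ,  0.0043]), np.float64(0.0010459380327310158))
t2 (array([ 0.5937, -0.1077,  0.0125]), np.float64(0.006190568761532582))
t3 (array([ 0.6687, -0.1427,  0.0423]), np.float64(0.0029677408816051595))
bar1 (array([0.3986, 0.006 , 0.0249]), np.float64(0.0010824239634302246))
bar2 (array([0.4642, 0.0458, 0.0243]), np.float64(0.0032157114362423725))
bar4 (array([ 0.4216, -0.0298,  0.0275]), np.float64(0.0019439389490092268))
bar3 (array([0.4873, 0.0106, 0.024 ]), np.float64(0.0011630595257702896))
dish (array([0.6973, 0.0947, 0.0057]), np.float64(0.0014070776751080292))
dish (array([0.5567, 0.1039, 0.0022]), np.float64(0.001533607809589018))
shift [-0.1503  0.0122  0.339 ] roll 0.0914 now [ 0.5502 -0.1542  0.2296] yaw 86.04 zdev [-0.0009  0.0012] t 2.5
```

Call:
servo_tool([
  {"hand":-1,"x":-0.15,"y":0.012,"z":0.339,"roll":0.091},
  {"hand":-1,"x":-0.15,"y":0.012,"z":0.339,"roll":0.091},
  {"hand":-1,"x":-0.15,"y":0.012,"z":0.339,"roll":0.091},
  {"hand":-1,"x":-0.15,"y":0.012,"z":0.339,"roll":0.091},
  {"hand":-1,"x":-0.15,"y":0.012,"z":0.339,"roll":0.091},
  {"hand":-1,"x":-0.15,"y":0.012,"z":0.339,"roll":0.091},
  {"hand":-1,"x":-0.15,"y":0.012,"z":0.339,"roll":0.091},
  {"hand":-1,"x":-0.15,"y":0.012,"z":0.339,"roll":0.091},
])

```text
time: 3.17
tool_pos: [0.6269, -0.1538, 0.0628]
tcp_rot: [0.552, 3.09, -0.0]
wrist_force: [0.3, -1.3, 0.3]
width: 0.998
grip_force: 0.0
```

```bash
python3 -c "
from h import *
go([.6254,-.1531,.005],69.6)
im,C=snap('wrist','w3')
im,C=snap('side','s3'); cv2.imwrite('pics/s3c.png',cv2.resize(im[150:270,260:420,::-1],None,fx=4,fy=4))
"
```

```text
shift [0.0036 0.0003 0.1156] roll 0.0007 now [ 0.6269 -0.1538  0.0628] yaw 69.72 zdev [ 0.0029 -0.0007] t 3.17
```

View pics/w3.png

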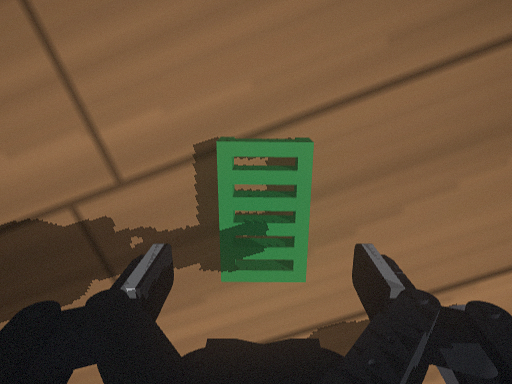

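The tray is square to the fingers. Its top corners are at (217,142), (313,142), (306,282) and (221,282).

```bash
python3 -c "
from h import *
np.set_printoptions(precision=4,suppress=True)
C=cam('wrist');P=plane(C,[(217.5,145),(313,145),(306,282),(221,282)],.022)
print(P,P.mean(0),np.linalg.norm(P-np.roll(P,-1,0),axis=1))
go(list(P.mean(0)[:2])+[.005],69.6)
"
```

```text
[[ 0.5746 -0.1649  0.022 ]
 [ 0.5946 -0.1109  0.022 ]
 [ 0.684  -0.1443  0.022 ]
 [ 0.6634 -0.1997  0.022 ]] [ 0.6291 -0.155   0.022 ] [0.0576 0.0954 0.0591 0.0953]
shift [-0.0032  0.0008  0.1173] roll 0.0004 now [ 0.6272 -0.1547  0.0637] yaw 69.67 zdev [ 0.0046 -0.0013] t 3.27
```

Call:
servo_tool([
  {"hand":-1,"x":-0.003,"y":0.001,"z":0.08,"roll":0},
  {"hand":-1,"x":-0.003,"y":0.001,"z":0.117,"roll":0},
  {"hand":-1,"x":-0.003,"y":0.001,"z":0.117,"roll":0},
  {"hand":-1,"x":-0.003,"y":0.001,"z":0.117,"roll":0},
  {"hand":-1,"x":-0.003,"y":0.001,"z":0.117,"roll":0},
], grip_force=30)

```text
time: 3.68
tool_pos: [0.6287, -0.1555, 0.0044]
tcp_rot: [0.555, 3.088, -0.001]
wrist_force: [0.2, -0.0, 1.0]
width: 0.997
grip_force: 0.0
```

Call:
servo_tool([
  {"hand":1,"x":0,"y":0,"z":0,"roll":0},
  {"hand":1,"x":0,"y":0,"z":0,"roll":0},
  {"hand":1,"x":0,"y":0,"z":0,"roll":0},
  {"hand":1,"x":0,"y":0,"z":0,"roll":0},
  {"hand":1,"x":0,"y":0,"z":0,"roll":0},
  {"hand":1,"x":0,"y":0,"z":0,"roll":0},
  {"hand":1,"x":0,"y":0,"z":0,"roll":0},
  {"hand":1,"x":0,"y":0,"z":0,"roll":0},
])

```text
time: 4.35
tool_pos: [0.6288, -0.1554, 0.0042]
tcp_rot: [0.555, 3.089, -0.001]
wrist_force: [-0.4, 0.5, 7.2]
width: 0.668
grip_force: 32.6
```

```bash
python3 -c "
from h import *
go([.55,.0,.17],86)
im,C=snap('wrist','w4')
"
```

```text
shift [ 0.2549  0.2366 -0.3324] roll -0.091 now [ 0.6288 -0.1554  0.0042] yaw 69.62 zdev [ 0.0032 -0.001 ] t 4.35
```

View pics/w4.png

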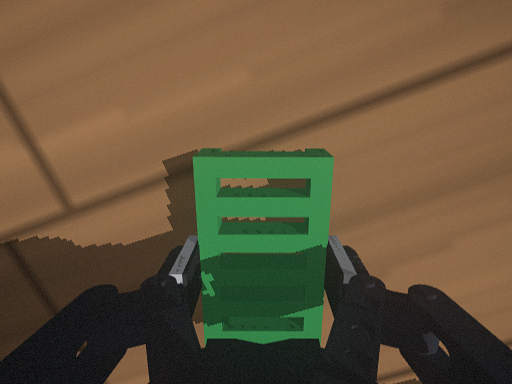

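The fingers hold the tray evenly at mid-length: width reads 57 mm. I'll lift it and look at the dish from the side.

Call:
servo_tool([
  {"hand":1,"x":0,"y":0,"z":-0.08,"roll":0},
  {"hand":1,"x":0,"y":0,"z":-0.16,"roll":0},
  {"hand":1,"x":0.145,"y":0.235,"z":-0.39,"roll":-0.091},
  {"hand":1,"x":0.145,"y":0.235,"z":-0.39,"roll":-0.091},
  {"hand":1,"x":0.145,"y":0.235,"z":-0.39,"roll":-0.091},
  {"hand":1,"x":0.145,"y":0.235,"z":-0.39,"roll":-0.091},
  {"hand":1,"x":0.145,"y":0.235,"z":-0.39,"roll":-0.091},
  {"hand":1,"x":0.145,"y":0.235,"z":-0.39,"roll":-0.091},
  {"hand":1,"x":0.145,"y":0.235,"z":-0.39,"roll":-0.091},
  {"hand":1,"x":0.145,"y":0.235,"z":-0.39,"roll":-0.091},
])

```text
time: 5.23
tool_pos: [0.5993, -0.0205, 0.1952]
tcp_rot: [-0.11, -3.137, 0.001]
wrist_force: [-1.4, 0.6, -1.1]
width: 0.67
grip_force: 32.9
```

```bash
python3 -c "
from h import *
np.set_printoptions(precision=4,suppress=True)
go([.60,-.02,.20],86)
im,C=snap('wrist','w5')
for c in blobs(im,'green',100):
    p=cv2.approxPolyDP(cv2.convexHull(c),4,True)[:,0]; P=plane(C,p,.004)
    print(p.tolist(),P[:,:2].tolist(),np.linalg.norm(P-np.roll(P,-1,0),axis=1))
"
```

```text
shift [-0.0013  0.001  -0.0096] roll -0.0001 now [ 0.5993 -0.0205  0.1952] yaw 85.98 zdev [-0.0024 -0.0006] t 5.23
[[323, 149], [333, 163], [320, 344], [205, 345], [193, 157], [202, 149]] [[0.5845680859147658, 0.0461469083507281], [0.6009696765949514, 0.05699920271419157], [0.8476112142990355, 0.03857771701523732], [0.8383710064328611, -0.11560643065658993], [0.5833422566416141, -0.09696316840147792], [0.5752383617386075, -0.08593574279516406]] [0.0197 0.2473 0.1545 0.2557 0.0137 0.1324]
[[482, 117], [458, 240], [364, 240], [376, 118]] [[0.5622736152202522, 0.21507581509649806], [0.7056000893275038, 0.20594673225136254], [0.697665004575968, 0.09364766413563519], [0.55538289244996, 0.10280030292079961]] [0.1436 0.1126 0.1426 0.1125]
```

View pics/w5.png

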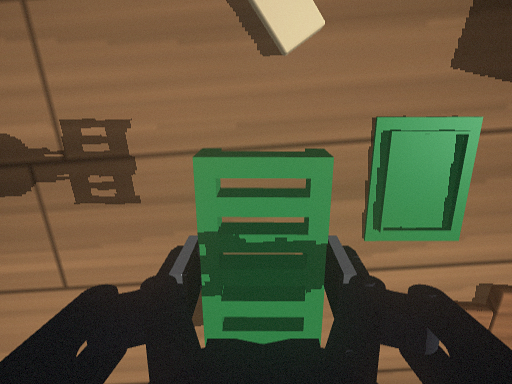

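The dish measures 143.6 x 112.6 mm on its z=4 mm plane. Its centre is (0.630, 0.154) and its yaw is -3.6°.

Call:
servo_tool([
  {"hand":1,"x":-0.086,"y":0.346,"z":0.1,"roll":-0.002},
  {"hand":1,"x":-0.086,"y":0.346,"z":0.1,"roll":-0.002},
  {"hand":1,"x":-0.086,"y":0.346,"z":0.1,"roll":-0.002},
  {"hand":1,"x":-0.086,"y":0.346,"z":0.1,"roll":-0.002},
  {"hand":1,"x":-0.086,"y":0.346,"z":0.24,"roll":-0.002},
  {"hand":1,"x":-0.086,"y":0.346,"z":0.28,"roll":-0.002},
  {"hand":1,"x":-0.086,"y":0.346,"z":0.28,"roll":-0.002},
  {"hand":1,"x":-0.086,"y":0.346,"z":0.28,"roll":-0.002},
  {"hand":1,"x":-0.086,"y":0.346,"z":0.28,"roll":-0.002},
])

```text
time: 6.03
tool_pos: [0.6538, 0.1484, 0.0549]
tcp_rot: [-0.102, -3.136, 0.002]
wrist_force: [0.2, 0.3, 0.5]
width: 0.669
grip_force: 32.9
```

```bash
python3 -c "
from h import *
go([.630,.1543,.009],86.4)"
```

```text
shift [0.0479 0.0088 0.0921] roll -0.0006 now [0.6538 0.1484 0.0549] yaw 86.29 zdev [-0.0043 -0.0012] t 6.03
```

Call:
servo_tool([
  {"hand":1,"x":0.048,"y":0.009,"z":0.02,"roll":-0.001},
  {"hand":1,"x":0.048,"y":0.009,"z":0.04,"roll":-0.001},
  {"hand":1,"x":0.048,"y":0.009,"z":0.04,"roll":-0.001},
])

```text
time: 6.28
tool_pos: [0.631, 0.155, 0.0375]
tcp_rot: [0.096, 3.14, -0.0]
wrist_force: [-0.9, -0.8, -1.6]
width: 0.67
grip_force: 32.9
```

```bash
python3 -c "
from h import *
go([.630,.1543,.009],86.4)"
```

```text
shift [ 0.002  -0.0016  0.0571] roll 0.0005 now [0.631  0.155  0.0375] yaw 86.49 zdev [ 0.0002 -0.0002] t 6.28
```

Call:
servo_tool([
  {"hand":1,"x":0.002,"y":-0.001,"z":0.03,"roll":0},
  {"hand":1,"x":0.002,"y":-0.001,"z":0.045,"roll":0},
  {"hand":1,"x":0.002,"y":-0.001,"z":0.056,"roll":0},
  {"hand":1,"x":0.002,"y":-0.001,"z":0.057,"roll":0},
  {"hand":1,"x":0.002,"y":-0.001,"z":0.057,"roll":0},
  {"hand":1,"x":0.002,"y":-0.001,"z":0.057,"roll":0},
])

```text
time: 6.78
tool_pos: [0.6311, 0.1556, 0.0091]
tcp_rot: [0.095, 3.139, 0.0]
wrist_force: [-0.4, 0.1, 0.1]
width: 0.668
grip_force: 32.9
```

Call:
servo_tool([
  {"hand":-1,"x":0,"y":0,"z":0,"roll":0},
  {"hand":-1,"x":0,"y":0,"z":0,"roll":0},
  {"hand":-1,"x":0,"y":0,"z":0,"roll":0},
  {"hand":-1,"x":0,"y":0,"z":0,"roll":0},
  {"hand":-1,"x":0,"y":0,"z":-0.02,"roll":0},
  {"hand":-1,"x":0,"y":0,"z":-0.1,"roll":0},
  {"hand":-1,"x":0.15,"y":0,"z":-0.2,"roll":0},
  {"hand":-1,"x":0.18,"y":0,"z":-0.3,"roll":0},
  {"hand":-1,"x":0.18,"y":0,"z":-0.3,"roll":0},
  {"hand":-1,"x":0.18,"y":0,"z":-0.3,"roll":0},
])

```text
time: 7.62
tool_pos: [0.5405, 0.162, 0.1647]
tcp_rot: [0.094, 3.134, 0.004]
wrist_force: [1.2, 0.4, 1.0]
width: 1.0
grip_force: 0.0
```

```bash
python3 -c "
from h import *
go([.4429,.0083,.17],-60+180)
im,C=snap('wrist','w6')
"
```

```text
shift [ 0.1765 -0.3184 -0.0125] roll -0.1857 now [0.5405 0.162  0.1647] yaw 86.58 zdev [0.0065 0.002 ] t 7.62
```

View pics/w6.png

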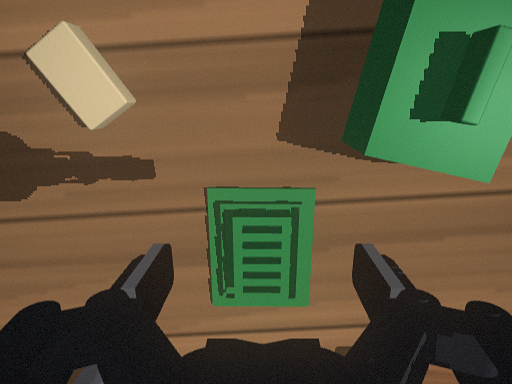

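The tray sits in the dish, centred at column 262 against 261 for the dish. Next is the bar.

Call:
servo_tool([
  {"hand":-1,"x":0.176,"y":-0.318,"z":0.08,"roll":-0.188},
  {"hand":-1,"x":0.176,"y":-0.318,"z":0.08,"roll":-0.188},
  {"hand":-1,"x":0.176,"y":-0.318,"z":0.08,"roll":-0.188},
  {"hand":-1,"x":0.176,"y":-0.318,"z":0.08,"roll":-0.188},
  {"hand":-1,"x":0.176,"y":-0.318,"z":0.08,"roll":-0.188},
  {"hand":-1,"x":0.176,"y":-0.318,"z":0.08,"roll":-0.188},
  {"hand":-1,"x":0.176,"y":-0.318,"z":0.08,"roll":-0.188},
  {"hand":-1,"x":0.176,"y":-0.318,"z":0.08,"roll":-0.188},
  {"hand":-1,"x":0.176,"y":-0.318,"z":0.08,"roll":-0.188},
])

```text
time: 8.42
tool_pos: [0.4444, 0.0082, 0.1187]
tcp_rot: [-0.822, 3.031, -0.0]
wrist_force: [0.7, 0.7, 0.2]
width: 1.001
grip_force: 0.0
```

```bash
python3 -c "
from h import *
np.set_printoptions(precision=4,suppress=True)
im,C=snap('wrist','w7')
for c in blobs(im,'buff',100):
    p=cv2.approxPolyDP(cv2.convexHull(c),4,True)[:,0]; P=plane(C,p,.025)
    print(p.tolist(),P[:,:2].tolist(),np.linalg.norm(P-np.roll(P,-1,0),axis=1),P.mean(0))
go([.4429,.0083,.0],120.4)
"
```

```text
[[290, 141], [289, 233], [239, 233], [236, 143]] [[0.3980844076814998, 0.004865697464753595], [0.4643220833126939, 0.04500993547881037], [0.4856323404659859, 0.008590930670674127], [0.42043144847675845, -0.030274758503514177]] [0.0775 0.0422 0.0759 0.0416] [0.4421 0.007  0.025 ]
shift [0.0028 0.0016 0.2376] roll -0.0 now [0.4444 0.0083 0.1188] yaw 120.4 zdev [0.0012 0.0001] t 8.47
```

View pics/w7.png

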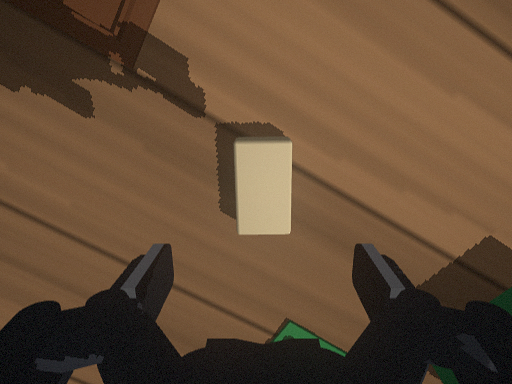

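The bar is square to the fingers, centred at (263,188), and measures 77 x 42 mm with slightly eroded edges.

Call:
servo_tool([
  {"hand":-1,"x":0.003,"y":0,"z":0.08,"roll":0},
  {"hand":-1,"x":0.003,"y":0,"z":0.16,"roll":0},
  {"hand":-1,"x":0.003,"y":0,"z":0.21,"roll":0},
  {"hand":-1,"x":0.003,"y":0,"z":0.231,"roll":0},
  {"hand":-1,"x":0.003,"y":0,"z":0.231,"roll":0},
  {"hand":-1,"x":0.003,"y":0,"z":0.231,"roll":0},
], grip_force=35)

```text
time: 8.97
tool_pos: [0.4425, 0.0073, 0.0032]
tcp_rot: [0.824, -3.031, -0.0]
wrist_force: [-0.3, 0.6, 0.0]
width: 1.001
grip_force: 0.0
```

Call:
servo_tool([
  {"hand":1,"x":0,"y":0,"z":0,"roll":0},
  {"hand":1,"x":0,"y":0,"z":0,"roll":0},
  {"hand":1,"x":0,"y":0,"z":0,"roll":0},
  {"hand":1,"x":0,"y":0,"z":0,"roll":0},
  {"hand":1,"x":0,"y":0,"z":0,"roll":0},
  {"hand":1,"x":0,"y":0,"z":0,"roll":0},
  {"hand":1,"x":0,"y":0,"z":0,"roll":0},
  {"hand":1,"x":0,"y":0,"z":0,"roll":0},
  {"hand":1,"x":0,"y":0,"z":0,"roll":0},
])

```text
time: 9.72
tool_pos: [0.4436, 0.0068, 0.0046]
tcp_rot: [-0.822, 3.029, -0.001]
wrist_force: [0.4, 0.9, 6.7]
width: 0.529
grip_force: 37.1
```

```bash
python3 -c "
from h import *
go([.63,.1545,.08],86.4)"
```

```text
shift [-0.4714  0.0661 -0.1494] roll 0.1887 now [0.4436 0.0068 0.0046] yaw 120.37 zdev [ 0.0035 -0.    ] t 9.72
```

Call:
servo_tool([
  {"hand":1,"x":0,"y":0,"z":-0.08,"roll":0},
  {"hand":1,"x":0,"y":0,"z":-0.15,"roll":0},
  {"hand":1,"x":-0.471,"y":0.066,"z":-0.15,"roll":0.189},
  {"hand":1,"x":-0.471,"y":0.066,"z":-0.15,"roll":0.189},
  {"hand":1,"x":-0.471,"y":0.066,"z":-0.15,"roll":0.189},
  {"hand":1,"x":-0.471,"y":0.066,"z":-0.15,"roll":0.189},
  {"hand":1,"x":-0.471,"y":0.066,"z":-0.15,"roll":0.189},
  {"hand":1,"x":-0.471,"y":0.066,"z":-0.15,"roll":0.189},
  {"hand":1,"x":-0.471,"y":0.066,"z":-0.15,"roll":0.189},
  {"hand":1,"x":-0.471,"y":0.066,"z":-0.15,"roll":0.189},
])

```text
time: 10.55
tool_pos: [0.6291, 0.1554, 0.0778]
tcp_rot: [0.097, 3.14, -0.0]
wrist_force: [-0.7, -0.5, -0.7]
width: 0.535
grip_force: 36.9
```

```bash
python3 -c "
from h import *
go([.63,.1545,.0305],86.4)
im,C=snap('wrist','w8')
P=plane(C,[(212,157)],.026)
"
```

```text
shift [-0.0019 -0.0017  0.0946] roll 0.0003 now [0.6291 0.1554 0.0778] yaw 86.46 zdev [ 0.0001 -0.0001] t 10.55
```

View pics/w8.png

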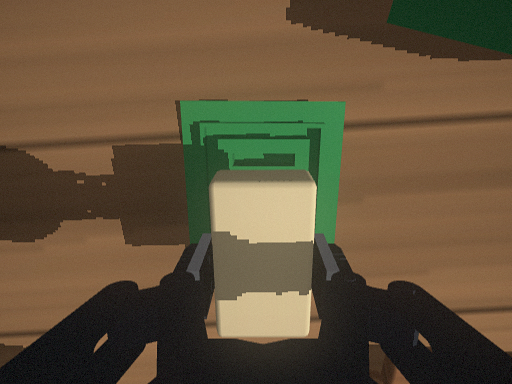

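The bar hangs level over the tray. The tray's near edge is at row about 138, columns 216-311.

```bash
python3 -c "
from h import *
C=cam('wrist');np.set_printoptions(precision=4,suppress=True)
P=plane(C,[(217,139),(310,139)],.026); print(P,P.mean(0)+.048*np.array([np.cos(-.063),np.sin(-.063),0]))
Q=plane(C,[(212,180),(315,180),(310,337),(219,337)],.0305+.05-.005+.022);print(Q,Q.mean(0))"
```

```text
[[0.5773 0.128  0.026 ]
 [0.581  0.1867 0.026 ]] [0.6271 0.1543 0.026 ]
[[0.5854 0.1352 0.0975]
 [0.5881 0.1781 0.0975]
 [0.668  0.1745 0.0975]
 [0.6652 0.1298 0.0975]] [0.6267 0.1544 0.0975]
```

Call:
servo_tool([
  {"hand":1,"x":0,"y":-0.002,"z":0.05,"roll":0},
  {"hand":1,"x":0,"y":-0.002,"z":0.08,"roll":0},
  {"hand":1,"x":0,"y":-0.002,"z":0.092,"roll":0},
  {"hand":1,"x":0,"y":-0.002,"z":0.094,"roll":0},
  {"hand":1,"x":0,"y":-0.002,"z":0.094,"roll":0},
  {"hand":1,"x":0,"y":-0.002,"z":0.094,"roll":0},
])

```text
time: 11.1
tool_pos: [0.6275, 0.1527, 0.0312]
tcp_rot: [-0.101, -3.14, 0.0]
wrist_force: [0.9, 0.4, -0.7]
width: 0.531
grip_force: 37.1
```

Call:
servo_tool([
  {"hand":-1,"x":0,"y":0,"z":0,"roll":0},
  {"hand":-1,"x":0,"y":0,"z":0,"roll":0},
  {"hand":-1,"x":0,"y":0,"z":0,"roll":0},
  {"hand":-1,"x":0,"y":0,"z":0,"roll":0},
  {"hand":-1,"x":0,"y":0,"z":-0.02,"roll":0},
  {"hand":-1,"x":0,"y":0,"z":-0.1,"roll":0},
  {"hand":-1,"x":0.08,"y":0,"z":-0.18,"roll":0},
  {"hand":-1,"x":0.16,"y":0,"z":-0.25,"roll":0},
  {"hand":-1,"x":0.16,"y":0,"z":-0.25,"roll":0},
  {"hand":-1,"x":0.16,"y":0,"z":-0.25,"roll":0},
])

```text
time: 11.93
tool_pos: [0.5481, 0.1596, 0.1616]
tcp_rot: [0.098, 3.134, 0.003]
wrist_force: [0.3, 1.0, 0.7]
width: 1.0
grip_force: 0.0
```

```bash
python3 -c "
from h import *
np.set_printoptions(precision=4,suppress=True)
s=dict(tool_pos=np.array([.5496,-.1548,.2285]),tcp_rot=np.array([-.11,-3.137,-.002]))
P=plane(cam('wrist',s),[(119,56),(132,101),(104,104),(93,60)],.013);print(P,P.mean(0))
im,C=snap('wrist','w9')
for c in blobs(im,'buff',100):
    p=cv2.approxPolyDP(cv2.convexHull(c),4,True)[:,0]; P=plane(C,p,.051)
    print(p.tolist(),P[:,:2].tolist(),np.linalg.norm(P-np.roll(P,-1,0),axis=1),P.mean(0))
go([.4455,-.316,.11],93)
"
```

```text
[[ 0.4228 -0.3013  0.013 ]
 [ 0.4698 -0.2963  0.013 ]
 [ 0.4708 -0.3283  0.013 ]
 [ 0.4247 -0.3301  0.013 ]] [ 0.447 -0.314  0.013]
[[284, 224], [283, 300], [240, 302], [237, 229]] [[0.5851464421861172, 0.17608771204840618], [0.6653691939944346, 0.17174101445894005], [0.6649308414407797, 0.12976463891190218], [0.5873100041803881, 0.133641231202063]] [0.0803 0.042  0.0777 0.0425] [0.6257 0.1528 0.051 ]
shift [ 0.1479 -0.9618  0.0967] roll -0.0366 now [0.5491 0.1593 0.1597] yaw 86.42 zdev [0.006  0.0015] t 11.98
```

View pics/w9.png

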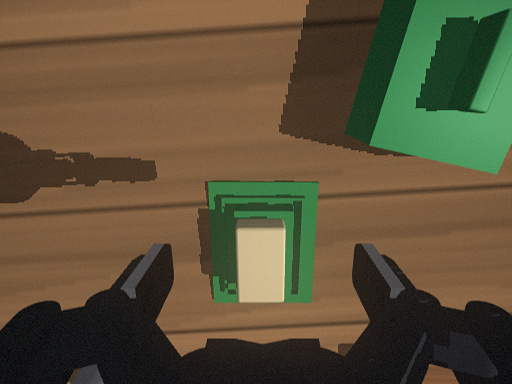

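The bar lies flat on the tray's middle, at (0.626, 0.153) with yaw about -3°. Next is the sliver.

Call:
servo_tool([
  {"hand":-1,"x":0.146,"y":-0.958,"z":0.06,"roll":-0.042},
  {"hand":-1,"x":0.146,"y":-0.958,"z":0.06,"roll":-0.042},
  {"hand":-1,"x":0.146,"y":-0.958,"z":0.06,"roll":-0.042},
  {"hand":-1,"x":0.146,"y":-0.958,"z":0.06,"roll":-0.042},
  {"hand":-1,"x":0.146,"y":-0.958,"z":0.06,"roll":-0.042},
  {"hand":-1,"x":0.146,"y":-0.958,"z":0.06,"roll":-0.042},
  {"hand":-1,"x":0.146,"y":-0.958,"z":0.06,"roll":-0.042},
  {"hand":-1,"x":0.146,"y":-0.958,"z":0.06,"roll":-0.042},
  {"hand":-1,"x":0.146,"y":-0.958,"z":0.06,"roll":-0.042},
  {"hand":-1,"x":0.146,"y":-0.958,"z":0.06,"roll":-0.042},
])

```text
time: 12.82
tool_pos: [0.4595, -0.2482, 0.1294]
tcp_rot: [0.107, -3.139, -0.0]
wrist_force: [0.4, 0.7, 0.5]
width: 0.999
grip_force: 0.0
```

```bash
python3 -c "
from h import *
go([.447,-.314,.11],94)"
```

```text
shift [ 0.034  -0.1297  0.0388] roll -0.0005 now [ 0.4595 -0.2482  0.1294] yaw 93.91 zdev [-0.0005  0.0002] t 12.82
```

Call:
servo_tool([
  {"hand":-1,"x":0.034,"y":-0.13,"z":0.039,"roll":0},
  {"hand":-1,"x":0.034,"y":-0.13,"z":0.039,"roll":0},
  {"hand":-1,"x":0.034,"y":-0.13,"z":0.039,"roll":0},
  {"hand":-1,"x":0.034,"y":-0.13,"z":0.039,"roll":0},
])

```text
time: 13.15
tool_pos: [0.4468, -0.3131, 0.1091]
tcp_rot: [0.102, -3.138, -0.003]
wrist_force: [0.9, 0.0, 1.2]
width: 0.999
grip_force: 0.0
```

```bash
python3 -c "
from h import *
np.set_printoptions(precision=4,suppress=True)
im,C=snap('wrist','w10')
for c in blobs(im,'buff',100):
    p=cv2.approxPolyDP(cv2.convexHull(c),4,True)[:,0]; P=plane(C,p,.013)
    print(p.tolist(),P[:,:2].tolist(),np.linalg.norm(P-np.roll(P,-1,0),axis=1),P.mean(0))
    s=dict(tool_pos=np.array([.5496,-.1548,.2285]),tcp_rot=np.array([-.11,-3.137,-.002]))
    m=p.mean(0); print(tri(C,m,cam('wrist',s),(112,80.2)))
go([.447,-.314,.0],94)
"
```

```text
[[280, 163], [277, 219], [243, 218], [244, 163]] [[0.4221313560303472, -0.3013085294311277], [0.4700249778647699, -0.2999468491666341], [0.47093078019783374, -0.32848110261085234], [0.42395787967702137, -0.3298525283694185]] [0.0479 0.0285 0.047  0.0286] [ 0.4468 -0.3149  0.013 ]
(array([ 0.4464, -0.3148,  0.0115]), np.float64(0.00033257764186971376))
shift [ 0.0004 -0.0043  0.2192] roll -0.001 now [ 0.4472 -0.312   0.1096] yaw 93.82 zdev [-0.0015  0.0017] t 13.2
```

Call:
servo_tool([
  {"hand":-1,"x":0.001,"y":-0.005,"z":0.08,"roll":0.012},
  {"hand":-1,"x":0.001,"y":-0.005,"z":0.16,"roll":0.012},
  {"hand":-1,"x":0.001,"y":-0.005,"z":0.2,"roll":0.012},
  {"hand":-1,"x":0.001,"y":-0.005,"z":0.214,"roll":0.012},
  {"hand":-1,"x":0.001,"y":-0.005,"z":0.214,"roll":0.012},
  {"hand":-1,"x":0.001,"y":-0.005,"z":0.214,"roll":0.012},
], grip_force=25)

```text
time: 13.7
tool_pos: [0.4484, -0.3139, 0.0045]
tcp_rot: [-0.051, 3.14, -0.001]
wrist_force: [0.3, 0.3, 1.1]
width: 1.002
grip_force: 0.0
```

Call:
servo_tool([
  {"hand":1,"x":0,"y":0,"z":0,"roll":0},
  {"hand":1,"x":0,"y":0,"z":0,"roll":0},
  {"hand":1,"x":0,"y":0,"z":0,"roll":0},
  {"hand":1,"x":0,"y":0,"z":0,"roll":0},
  {"hand":1,"x":0,"y":0,"z":0,"roll":0},
  {"hand":1,"x":0,"y":0,"z":0,"roll":0},
  {"hand":1,"x":0,"y":0,"z":0,"roll":0},
  {"hand":1,"x":0,"y":0,"z":0,"roll":0},
  {"hand":1,"x":0,"y":0,"z":0,"roll":0},
  {"hand":1,"x":0,"y":0,"z":0,"roll":0},
])

```text
time: 14.53
tool_pos: [0.4482, -0.315, 0.0051]
tcp_rot: [-0.048, 3.14, -0.002]
wrist_force: [-0.6, 1.8, 6.1]
width: 0.389
grip_force: 25.4
```

```bash
python3 -c "
from h import *
go([.628,.153,.1],86.6)"
```

```text
shift [-0.3884  0.9243 -0.1903] roll 0.0286 now [ 0.4482 -0.315   0.0051] yaw 91.75 zdev [ 0.0016 -0.0011] t 14.53
```

Call:
servo_tool([
  {"hand":1,"x":0,"y":0,"z":-0.08,"roll":0},
  {"hand":1,"x":0,"y":0,"z":-0.16,"roll":0},
  {"hand":1,"x":-0.388,"y":0.924,"z":-0.2,"roll":0.029},
  {"hand":1,"x":-0.388,"y":0.924,"z":-0.2,"roll":0.029},
  {"hand":1,"x":-0.388,"y":0.924,"z":-0.2,"roll":0.029},
  {"hand":1,"x":-0.388,"y":0.924,"z":-0.2,"roll":0.029},
  {"hand":1,"x":-0.388,"y":0.924,"z":-0.2,"roll":0.029},
  {"hand":1,"x":-0.388,"y":0.924,"z":-0.2,"roll":0.029},
  {"hand":1,"x":-0.388,"y":0.924,"z":-0.2,"roll":0.029},
  {"hand":1,"x":-0.388,"y":0.924,"z":-0.2,"roll":0.029},
])

```text
time: 15.37
tool_pos: [0.567, -0.0015, 0.0972]
tcp_rot: [0.095, 3.14, -0.0]
wrist_force: [0.0, -0.4, -0.6]
width: 0.391
grip_force: 25.3
```

```bash
python3 -c "
from h import *
go([.628,.153,.1],86.6)"
```

```text
shift [-0.1031  0.3159 -0.0056] roll -0.0004 now [ 0.567  -0.0015  0.0972] yaw 86.53 zdev [ 0.0002 -0.0001] t 15.37
```

Call:
servo_tool([
  {"hand":1,"x":-0.103,"y":0.316,"z":-0.006,"roll":0},
  {"hand":1,"x":-0.103,"y":0.316,"z":-0.006,"roll":0},
  {"hand":1,"x":-0.103,"y":0.316,"z":-0.006,"roll":0},
  {"hand":1,"x":-0.103,"y":0.316,"z":-0.006,"roll":0},
  {"hand":1,"x":-0.103,"y":0.316,"z":-0.006,"roll":0},
  {"hand":1,"x":-0.103,"y":0.316,"z":-0.006,"roll":0},
  {"hand":1,"x":-0.103,"y":0.316,"z":-0.006,"roll":0},
])

```text
time: 15.95
tool_pos: [0.6271, 0.1511, 0.0994]
tcp_rot: [-0.093, -3.139, 0.001]
wrist_force: [0.1, -0.6, -1.5]
width: 0.393
grip_force: 25.4
```

```bash
python3 -c "
from h import *
go([.628,.153,.056],86.6)
im,C=snap('wrist','w11')"
```

```text
shift [-0.0017  0.004   0.0869] roll 0.0 now [0.6271 0.1511 0.0994] yaw 86.6 zdev [-0.0013 -0.0008] t 15.95
```

View pics/w11.png

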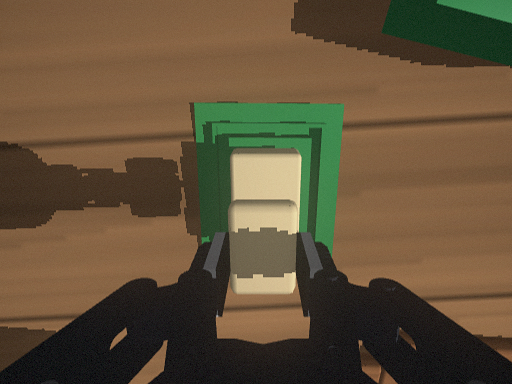

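The bar's near top edge is at row about 150, columns 231-301. The held sliver spans columns 229-297 and rows 204-294.

```bash
python3 -c "
from h import *
np.set_printoptions(precision=4,suppress=True)
C=cam('wrist');P=plane(C,[(231,152),(301,152)],.051);print(P,P.mean(0)+.04*np.array([.998,-.06,0]))
Q=plane(C,[(229,206),(297.5,206),(295,293),(232,293)],.0994-.0051+.013);print(Q,Q.mean(0))"
```

```text
[[0.5849 0.1322 0.051 ]
 [0.5876 0.1762 0.051 ]] [0.6262 0.1518 0.051 ]
[[0.6009 0.1353 0.1073]
 [0.6028 0.1674 0.1073]
 [0.6503 0.1648 0.1073]
 [0.6484 0.1324 0.1073]] [0.6256 0.15   0.1073]
```

Call:
servo_tool([
  {"hand":1,"x":-0.001,"y":0.004,"z":0.05,"roll":0},
  {"hand":1,"x":-0.001,"y":0.004,"z":0.075,"roll":0},
  {"hand":1,"x":-0.001,"y":0.004,"z":0.084,"roll":0},
  {"hand":1,"x":-0.001,"y":0.004,"z":0.086,"roll":0},
  {"hand":1,"x":-0.001,"y":0.004,"z":0.086,"roll":0},
  {"hand":1,"x":-0.001,"y":0.004,"z":0.086,"roll":0},
])

```text
time: 16.5
tool_pos: [0.6281, 0.1522, 0.0569]
tcp_rot: [-0.097, -3.14, 0.0]
wrist_force: [0.4, -0.5, 0.1]
width: 0.388
grip_force: 25.4
```

Call:
servo_tool([
  {"hand":-1,"x":0,"y":0,"z":0,"roll":0},
  {"hand":-1,"x":0,"y":0,"z":0,"roll":0},
  {"hand":-1,"x":0,"y":0,"z":0,"roll":0},
  {"hand":-1,"x":0,"y":0,"z":0,"roll":0},
  {"hand":-1,"x":0,"y":0,"z":-0.02,"roll":0},
  {"hand":-1,"x":0,"y":0,"z":-0.1,"roll":0},
  {"hand":-1,"x":0.08,"y":0,"z":-0.18,"roll":0},
  {"hand":-1,"x":0.16,"y":0,"z":-0.25,"roll":0},
  {"hand":-1,"x":0.16,"y":0,"z":-0.25,"roll":0},
  {"hand":-1,"x":0.16,"y":0,"z":-0.25,"roll":0},
])

```text
time: 17.33
tool_pos: [0.5483, 0.159, 0.1881]
tcp_rot: [0.093, 3.134, 0.004]
wrist_force: [0.2, 0.3, -0.6]
width: 1.0
grip_force: 0.0
```

```bash
python3 -c "
from h import *
np.set_printoptions(precision=4,suppress=True)
im,C=snap('wrist','w12'); g=cv2.cvtColor(im,cv2.COLOR_RGB2GRAY)
for c in blobs(im,'buff',100):
    p=cv2.approxPolyDP(cv2.convexHull(c),4,True)[:,0]; print(p.tolist(),plane(C,p,.051).mean(0))
go([.4633,.3087,.2],90)"
```

```text
[[283, 216], [281, 285], [242, 285], [240, 217]] [0.6267 0.153  0.051 ]
shift [ 0.1891  0.2893 -0.0285] roll -0.0189 now [0.5492 0.1587 0.1861] yaw 86.6 zdev [0.0063 0.0016] t 17.38
```

View pics/w12.png

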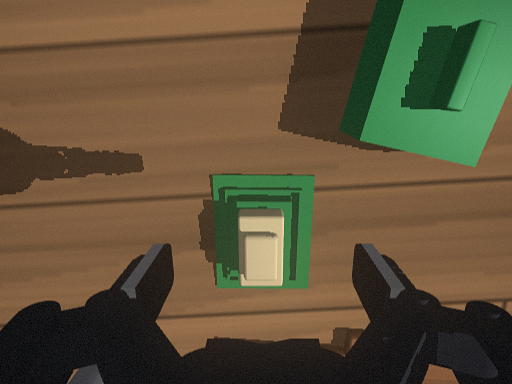

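The sliver lies on the middle of the bar at (262,257). The cover's ridge top runs from about (490,22) to (455,109).

```bash
python3 -c "
from h import *
np.set_printoptions(precision=4,suppress=True)
C=cam('wrist')
S=plane(C,[(245,234),(277,234),(277,281),(248,281)],.064);print('sliver',S.mean(0),np.ptp(S,axis=0))
B=plane(C,[(239,212),(283,212),(281,285),(242,285)],.051);print('bar',B.mean(0),np.ptp(B,axis=0))
P=plane(C,[(484,20),(496,25),(463,110),(448,107)],.099);print('ridge',P,P.mean(0),np.linalg.norm(P-np.roll(P,-1,0),axis=1))
T=plane(C,[(360,139),(476,167)],.073);print('top',T,np.linalg.norm(T[0]-T[1]))
d=T[1]-T[0];print(np.degrees(np.arctan2(d[1],d[0])))
go([.44,.31,.20],75)
"
```

```text
sliver [0.6259 0.1529 0.064 ] [0.0532 0.0312 0.    ]
bar [0.624  0.1526 0.051 ] [0.0846 0.0462 0.    ]
ridge [[0.4356 0.3137 0.099 ]
 [0.4391 0.3222 0.099 ]
 [0.4938 0.3075 0.099 ]
 [0.491  0.2963 0.099 ]] [0.4649 0.3099 0.099 ] [0.0092 0.0566 0.0115 0.0581]
top [[0.5145 0.2415 0.073 ]
 [0.5444 0.3414 0.073 ]] 0.10430491336664845
73.33704972656551
shift [ 0.2358  0.2891 -0.0288] roll 0.0645 now [0.5492 0.1587 0.1861] yaw 86.6 zdev [0.0063 0.0016] t 17.38
```

Call:
servo_tool([
  {"hand":-1,"x":0.255,"y":0.308,"z":-0.07,"roll":0.073},
  {"hand":-1,"x":0.255,"y":0.308,"z":-0.07,"roll":0.073},
  {"hand":-1,"x":0.255,"y":0.308,"z":-0.07,"roll":0.073},
  {"hand":-1,"x":0.255,"y":0.308,"z":-0.07,"roll":0.073},
  {"hand":-1,"x":0.255,"y":0.308,"z":-0.07,"roll":0.073},
  {"hand":-1,"x":0.255,"y":0.308,"z":-0.07,"roll":0.073},
  {"hand":-1,"x":0.255,"y":0.308,"z":-0.07,"roll":0.073},
  {"hand":-1,"x":0.255,"y":0.308,"z":-0.07,"roll":0.073},
])

```text
time: 18.05
tool_pos: [0.4308, 0.3192, 0.2162]
tcp_rot: [-0.452, -3.109, 0.002]
wrist_force: [0.2, -1.1, 0.0]
width: 1.002
grip_force: 0.0
```

```bash
python3 -c "
from h import *
np.set_printoptions(precision=4,suppress=True)
im,C=snap('wrist','w13')
go([.465,.31,.1],73.3)
h=cv2.cvtColor(im,cv2.COLOR_RGB2HSV);m=mask(im,'green')
print(np.percentile(h[:,:,2][m>0],[5,25,50,75,95]))
for t in (120,140,150,160,170,180):
  for c in cv2.findContours(((m>0)&(h[:,:,2]>t)).astype('uint8'),cv2.RETR_EXTERNAL,cv2.CHAIN_APPROX_NONE)[0]:
    if cv2.contourArea(c)>150:
      p=cv2.approxPolyDP(cv2.convexHull(c),5,True)[:,0];print(t,cv2.contourArea(c),p.tolist())
"
```

```text
shift [-0.0702  0.0032  0.2321] roll 0.0005 now [0.431  0.3186 0.2161] yaw 73.38 zdev [-0.0008 -0.0014] t 18.1
[ 65. 116. 120. 122. 124.]
120 7049.0 [[208, 143], [319, 142], [313, 255], [264, 259], [210, 179]]
```

View pics/w13.png

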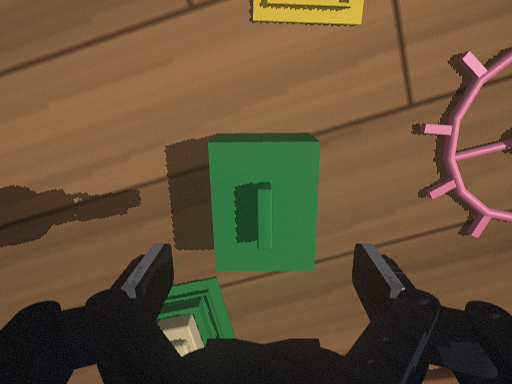

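The cover's top corners are at (209,142), (319,142), (314,270) and (216,270). Its ridge is centred at about column 265. The dish is at lower left.

```bash
python3 -c "
from h import *
np.set_printoptions(precision=4,suppress=True)
C=cam('wrist')
T=plane(C,[(209,142),(319,142),(314,270),(216,270)],.073);c=T.mean(0);print(T,c,np.linalg.norm(T-np.roll(T,-1,0),axis=1))
d=T[3]-T[0]+T[2]-T[1];y=np.degrees(np.arctan2(d[1],d[0]));d=T[1]-T[0]+T[2]-T[3];print(y,np.degrees(np.arctan2(d[1],d[0]))-90)
# ridge edges: value/gradient profile at row 215
im=cv2.imread('pics/w13.png');print(im[225:245:9,250:280,1].tolist()); print(im[178:196,266,1].tolist(),im[240:256,266,1].tolist())
# height: cover top corners, wrist now vs scene (345,189)near ridge? use w12 corner
s=dict(tool_pos=np.array([.5492,.1587,.1861]),tcp_rot=np.array([.093,3.134,.004]))
print('tri',tri(C,(216,270),cam('wrist',s),(360,139)),tri(C,(314,270),cam('wrist',s),(476,167)))
go([c[0],c[1],.077],90+y)
"
```

```text
[[0.3845 0.2796 0.073 ]
 [0.4138 0.3777 0.073 ]
 [0.544  0.3409 0.073 ]
 [0.5143 0.2414 0.073 ]] [0.4642 0.3099 0.073 ] [0.1024 0.1353 0.1038 0.1353]
-16.10974729280759 -16.626587687668675
[[68, 68, 66, 69, 66, 70, 71, 67, 98, 122, 118, 119, 115, 116, 118, 119, 123, 119, 124, 119, 126, 139, 114, 122, 125, 121, 118, 124, 124, 120], [66, 70, 67, 69, 68, 72, 64, 61, 96, 122, 116, 118, 117, 120, 122, 120, 121, 125, 125, 121, 126, 139, 120, 122, 123, 120, 122, 120, 121, 125], [122, 121, 122, 120, 118, 120, 122, 75, 92, 123, 116, 115, 125, 118, 120, 124, 120, 120, 123, 124, 127, 136, 115, 120, 116, 118, 119, 116, 121, 119]]
[121, 119, 125, 116, 87, 71, 73, 76, 73, 75, 73, 101, 120, 122, 125, 120, 119, 121] [122, 121, 121, 120, 122, 125, 120, 120, 116, 111, 119, 119, 120, 119, 122, 121]
tri (array([0.5145, 0.2415, 0.073 ]), np.float64(0.0003650686144374808)) (array([0.5442, 0.341 , 0.0734]), np.float64(0.0007548132432159244))
shift [-0.0687  0.0026  0.2781] roll -0.0028 now [0.431  0.3186 0.2161] yaw 73.38 zdev [-0.0008 -0.0014] t 18.1
```

Call:
servo_tool([
  {"hand":-1,"x":-0.069,"y":0.003,"z":0.08,"roll":-0.001},
  {"hand":-1,"x":-0.069,"y":0.003,"z":0.15,"roll":-0.001},
  {"hand":-1,"x":-0.069,"y":0.003,"z":0.2,"roll":-0.001},
  {"hand":-1,"x":-0.069,"y":0.003,"z":0.2,"roll":-0.001},
  {"hand":-1,"x":-0.069,"y":0.003,"z":0.2,"roll":-0.001},
], grip_force=60)

```text
time: 18.52
tool_pos: [0.4632, 0.3085, 0.1146]
tcp_rot: [-0.452, -3.104, 0.006]
wrist_force: [0.4, 0.4, 0.1]
width: 1.006
grip_force: 0.0
```

```bash
python3 -c "
from h import *
go([.4642,.3099,.078],73.6)"
```

```text
shift [-0.0015  0.0035  0.0732] roll -0.0009 now [0.4632 0.3085 0.1146] yaw 73.44 zdev [-0.0051 -0.0033] t 18.52
```

Call:
servo_tool([
  {"hand":-1,"x":-0.001,"y":0.002,"z":0.05,"roll":-0.001},
  {"hand":-1,"x":-0.001,"y":0.002,"z":0.073,"roll":-0.001},
  {"hand":-1,"x":-0.001,"y":0.002,"z":0.073,"roll":-0.001},
  {"hand":-1,"x":-0.001,"y":0.002,"z":0.073,"roll":-0.001},
])

```text
time: 18.85
tool_pos: [0.465, 0.3116, 0.0813]
tcp_rot: [0.444, 3.11, -0.0]
wrist_force: [1.1, 0.2, 0.4]
width: 1.0
grip_force: 0.0
```

Call:
servo_tool([
  {"hand":1,"x":0,"y":0,"z":0,"roll":0},
  {"hand":1,"x":0,"y":0,"z":0,"roll":0},
  {"hand":1,"x":0,"y":0,"z":0,"roll":0},
  {"hand":1,"x":0,"y":0,"z":0,"roll":0},
  {"hand":1,"x":0,"y":0,"z":0,"roll":0},
  {"hand":1,"x":0,"y":0,"z":0,"roll":0},
  {"hand":1,"x":0,"y":0,"z":0,"roll":0},
  {"hand":1,"x":0,"y":0,"z":0,"roll":0},
  {"hand":1,"x":0,"y":0,"z":0,"roll":0},
  {"hand":1,"x":0,"y":0,"z":0,"roll":0},
])

```text
time: 19.68
tool_pos: [0.4648, 0.3117, 0.0807]
tcp_rot: [-0.444, -3.11, 0.0]
wrist_force: [-0.7, -2.0, 2.1]
width: 0.151
grip_force: 61.3
```

```bash
python3 -c "
from h import *
go([.6285,.1538,.2],86.4)"
```

```text
shift [-0.4027 -0.2117 -0.2386] roll -0.0702 now [0.4648 0.3117 0.0807] yaw 73.76 zdev [-0.0001 -0.0001] t 19.68
```

Call:
servo_tool([
  {"hand":1,"x":0,"y":0,"z":-0.06,"roll":0},
  {"hand":1,"x":0,"y":0,"z":-0.13,"roll":0},
  {"hand":1,"x":0,"y":0,"z":-0.2,"roll":0},
  {"hand":1,"x":0,"y":0,"z":-0.24,"roll":0},
  {"hand":1,"x":0,"y":0,"z":-0.24,"roll":0},
])

```text
time: 20.1
tool_pos: [0.468, 0.3138, 0.2066]
tcp_rot: [0.443, 3.102, 0.011]
wrist_force: [0.2, 1.1, -0.0]
width: 0.148
grip_force: 60.9
```

```bash
python3 -c "
from h import *
go([.6285,.1538,.2],86.4); print(bot.read_state()['wrist_force'],bot.read_state()['width'])"
```

```text
shift [-0.3976 -0.2177  0.0143] roll -0.0702 now [0.468  0.3138 0.2066] yaw 73.76 zdev [0.009  0.0056] t 20.1
[ 0.24537877  1.10577719 -0.0144225 ] 0.14757691964818678
```

Call:
servo_tool([
  {"hand":1,"x":-0.4,"y":-0.214,"z":0,"roll":-0.07},
  {"hand":1,"x":-0.4,"y":-0.214,"z":0,"roll":-0.07},
  {"hand":1,"x":-0.4,"y":-0.214,"z":0,"roll":-0.07},
  {"hand":1,"x":-0.4,"y":-0.214,"z":0,"roll":-0.07},
  {"hand":1,"x":-0.4,"y":-0.214,"z":0,"roll":-0.07},
  {"hand":1,"x":-0.4,"y":-0.214,"z":0,"roll":-0.07},
  {"hand":1,"x":-0.4,"y":-0.214,"z":0,"roll":-0.07},
  {"hand":1,"x":-0.4,"y":-0.214,"z":0,"roll":-0.07},
  {"hand":1,"x":-0.4,"y":-0.214,"z":0,"roll":-0.07},
])

```text
time: 20.85
tool_pos: [0.6256, 0.1533, 0.1986]
tcp_rot: [-0.1, -3.137, 0.0]
wrist_force: [-0.5, 0.2, -0.8]
width: 0.146
grip_force: 60.8
```

```bash
python3 -c "
from h import *
np.set_printoptions(precision=4,suppress=True)
im,C=snap('wrist','w14')
go([.6285,.1538,.2],86.4); s=bot.read_state(); zt=s['tool_pos'][2]-.0807+.073
m=mask(im,'green'); 
for c in cv2.findContours(m,cv2.RETR_EXTERNAL,cv2.CHAIN_APPROX_NONE)[0]:
  if cv2.contourArea(c)>300:
    p=cv2.approxPolyDP(cv2.convexHull(c),4,True)[:,0];P=plane(C,p,zt);print(p.tolist(),P.tolist())
for n in('scene','side'):
  im,C=snap(n,n+'14')
  for c in blobs(im,'green',300): print(n,cv2.approxPolyDP(cv2.convexHull(c),3,True)[:,0].tolist())
"
```

```text
shift [-0.006   0.0004 -0.0018] roll -0.0 now [0.6255 0.1538 0.1991] yaw 86.4 zdev [-0.0025  0.    ] t 20.9
[[371, 109], [355, 275], [284, 340], [242, 340], [169, 276], [152, 109], [212, 103]] [[0.5603926419143055, 0.20841032655739763, 0.1914052207091988], [0.6503060560544073, 0.20284002872963153, 0.1914052207091988], [0.6923516882425532, 0.16113939694456833, 0.1914052207091988], [0.6907094522014197, 0.1358829268496172, 0.1914052207091988], [0.6441950841012775, 0.09868491358007275, 0.1914052207091988], [0.553690992174955, 0.10439547550867675, 0.1914052207091988], [0.5527921964399286, 0.13319005829343333, 0.1914052207091988]]
scene [[249, 180], [284, 183], [294, 189], [289, 236], [259, 272], [226, 250], [224, 203]]
scene [[0, 0], [35, 0], [42, 31], [39, 57], [1, 27]]
side [[304, 179], [265, 189], [251, 172], [292, 166]]
side [[306, 126], [305, 146], [266, 155], [252, 141], [252, 120], [290, 113]]
```

```bash
python3 -c "
from h import *
np.set_printoptions(precision=4,suppress=True)
for f,tp,tr in(('w9',[.5491,.1593,.1597],[.098,3.134,.003]),('w12',[.5492,.1587,.1861],[.093,3.134,.004])):
  im=cv2.imread(f'pics/{f}.png')[:,:,::-1].copy();C=cam('wrist',dict(tool_pos=np.array(tp),tcp_rot=np.array(tr)))
  for c in blobs(im,'green',300):
    p=cv2.approxPolyDP(cv2.convexHull(c),4,True)[:,0]
    if p[:,0].max()<400 and len(p)==4: P=plane(C,p,.004);print(f,p.tolist(),P.mean(0),np.linalg.norm(P-np.roll(P,-1,0),axis=1))
"
```

```text
w9 [[208, 182], [318, 182], [310, 302], [214, 301]] [0.6299 0.1539 0.004 ] [0.1111 0.1434 0.1103 0.1419]
w12 [[313, 175], [307, 288], [217, 287], [213, 175]] [0.6297 0.1537 0.004 ] [0.1436 0.1107 0.1421 0.1092]
```

Call:
servo_tool([
  {"hand":1,"x":-0.009,"y":0.003,"z":0,"roll":0},
  {"hand":1,"x":-0.009,"y":0.003,"z":0.04,"roll":0},
  {"hand":1,"x":-0.009,"y":0.003,"z":0.08,"roll":0},
  {"hand":1,"x":-0.009,"y":0.003,"z":0.12,"roll":0},
  {"hand":1,"x":-0.009,"y":0.003,"z":0.16,"roll":0},
  {"hand":1,"x":-0.009,"y":0.003,"z":0.18,"roll":0},
  {"hand":1,"x":-0.009,"y":0.003,"z":0.18,"roll":0},
  {"hand":1,"x":-0.009,"y":0.003,"z":0.18,"roll":0},
])

```text
time: 21.67
tool_pos: [0.6311, 0.1548, 0.1103]
tcp_rot: [-0.099, -3.139, 0.0]
wrist_force: [0.2, -0.5, -0.9]
width: 0.147
grip_force: 60.7
```

```bash
python3 -c "
from h import *
go([.6303,.1547,.085],86.4)"
```

```text
shift [ 0.0016 -0.0003  0.0507] roll 0.0 now [0.6311 0.1548 0.1103] yaw 86.41 zdev [-0.0009 -0.0002] t 21.67
```

Call:
servo_tool([
  {"hand":1,"x":0.001,"y":0,"z":0.02,"roll":0},
  {"hand":1,"x":0.001,"y":0,"z":0.035,"roll":0},
  {"hand":1,"x":0.001,"y":0,"z":0.046,"roll":0},
  {"hand":1,"x":0.001,"y":0,"z":0.05,"roll":0},
  {"hand":1,"x":0.001,"y":0,"z":0.051,"roll":0},
  {"hand":1,"x":0.001,"y":0,"z":0.051,"roll":0},
])

```text
time: 22.17
tool_pos: [0.6311, 0.1543, 0.0851]
tcp_rot: [0.1, 3.14, 0.0]
wrist_force: [0.0, -0.1, -1.3]
width: 0.152
grip_force: 60.8
```

```bash
python3 -c "
from h import *
np.set_printoptions(precision=4,suppress=True)
s=bot.read_state();print(s['wrist_force'],s['tool_pos'])
P=dict(scene=None)
o=np.array([.63,.154]);t=np.radians(-3.6);Rz=np.array([[np.cos(t),-np.sin(t)],[np.sin(t),np.cos(t)]])
def box(l,w,z): return np.c_[o+np.array([[a*l/2,b*w/2] for a,b in((-1,-1),(1,-1),(1,1),(-1,1))])@Rz.T,[z]*4]
for n in('scene','side'):
  im,C=snap(n,n+'15')
  for c in blobs(im,'green',300): print(n,cv2.approxPolyDP(cv2.convexHull(c),2,True)[:,0].tolist())
  print('expect top',proj(C,box(.136,.104,.077)).round(0).tolist(),'base',proj(C,box(.144,.112,.004)).round(0).tolist())
"
```

```text
[ 0.0214 -0.0543 -1.3058] [0.6311 0.1543 0.0851]
scene [[247, 211], [284, 216], [289, 219], [288, 238], [259, 272], [226, 250], [226, 233]]
scene [[0, 0], [35, 0], [42, 31], [39, 57], [1, 27]]
expect top [[258.0, 200.0], [225.0, 234.0], [259.0, 256.0], [290.0, 219.0]] base [[257.0, 215.0], [225.0, 249.0], [258.0, 273.0], [290.0, 235.0]]
side [[291, 145], [305, 158], [304, 180], [265, 189], [251, 172], [253, 153]]
expect top [[266.0, 168.0], [305.0, 159.0], [290.0, 144.0], [252.0, 152.0]] base [[265.0, 189.0], [305.0, 179.0], [289.0, 163.0], [250.0, 171.0]]
```

Call:
servo_tool([
  {"hand":1,"x":0,"y":0,"z":0.002,"roll":0},
  {"hand":1,"x":0,"y":0,"z":0.002,"roll":0},
  {"hand":1,"x":0,"y":0,"z":0.002,"roll":0},
])

```text
time: 22.52
tool_pos: [0.6315, 0.1544, 0.0847]
tcp_rot: [0.1, 3.139, 0.0]
wrist_force: [-0.3, -1.1, 1.9]
width: 0.144
grip_force: 61.1
```

Call:
servo_tool([
  {"hand":-1,"x":0,"y":0,"z":0,"roll":0},
  {"hand":-1,"x":0,"y":0,"z":0,"roll":0},
  {"hand":-1,"x":0,"y":0,"z":0,"roll":0},
  {"hand":-1,"x":0,"y":0,"z":0,"roll":0},
  {"hand":-1,"x":0,"y":0,"z":0,"roll":0},
  {"hand":-1,"x":0,"y":0,"z":0,"roll":0},
  {"hand":-1,"x":0,"y":0,"z":-0.04,"roll":0},
  {"hand":-1,"x":0,"y":0,"z":-0.12,"roll":0},
  {"hand":-1,"x":0.12,"y":0,"z":-0.25,"roll":0},
  {"hand":-1,"x":0.12,"y":0,"z":-0.25,"roll":0},
])

```text
time: 23.35
tool_pos: [0.5751, 0.1579, 0.2067]
tcp_rot: [0.101, 3.139, 0.0]
wrist_force: [-0.4, 0.3, 0.8]
width: 0.999
grip_force: 0.0
```

Call:
servo_tool([
  {"hand":-1,"x":0.1,"y":0,"z":-0.05,"roll":0},
  {"hand":-1,"x":0.1,"y":0,"z":-0.05,"roll":0},
  {"hand":-1,"x":0.1,"y":0,"z":-0.05,"roll":0},
])

```text
time: 23.6
tool_pos: [0.5235, 0.1618, 0.2336]
tcp_rot: [0.098, 3.136, 0.003]
wrist_force: [0.0, -1.3, 0.8]
width: 1.001
grip_force: 0.0
```

```bash
python3 -c "
from h import *
np.set_printoptions(precision=4,suppress=True)
o=np.array([.63,.154]);t=np.radians(-3.6);Rz=np.array([[np.cos(t),-np.sin(t)],[np.sin(t),np.cos(t)]])
def box(l,w,z): return np.c_[o+np.array([[a*l/2,b*w/2] for a,b in((-1,-1),(1,-1),(1,1),(-1,1))])@Rz.T,[z]*4]
for n in('scene','side','wrist'):
  im,C=snap(n,n+'16')
  for c in blobs(im,'green',300): print(n,cv2.approxPolyDP(cv2.convexHull(c),2,True)[:,0].tolist())
  print('expect top',proj(C,box(.136,.104,.077)).round(0).tolist(),'base',proj(C,box(.144,.112,.004)).round(0).tolist())
s=bot.read_state();print(s['tool_pos'],s['wrist_force'],s['width'])
d=cv2.absdiff(cv2.imread('pics/scene0.png'),cv2.imread('pics/scene16.png')).max(2)
print('tumbler/beater change',(d[210:258,140:178]>40).sum(),(d[300:384,250:350]>40).sum())
"
```

```text
scene [[259, 201], [289, 219], [289, 236], [257, 272], [226, 250], [226, 233]]
scene [[0, 0], [35, 0], [42, 31], [39, 57], [1, 27]]
expect top [[258.0, 200.0], [225.0, 234.0], [259.0, 256.0], [290.0, 219.0]] base [[257.0, 215.0], [225.0, 249.0], [258.0, 273.0], [290.0, 235.0]]
side [[291, 145], [305, 159], [304, 180], [265, 189], [251, 172], [253, 153]]
expect top [[266.0, 168.0], [305.0, 159.0], [290.0, 144.0], [252.0, 152.0]] base [[265.0, 189.0], [305.0, 179.0], [289.0, 163.0], [250.0, 171.0]]
wrist [[307, 186], [312, 216], [306, 319], [218, 319], [212, 209], [219, 185]]
expect top [[212.0, 209.0], [218.0, 319.0], [307.0, 319.0], [313.0, 209.0]] base [[218.0, 185.0], [222.0, 285.0], [303.0, 285.0], [307.0, 185.0]]
[0.525  0.1611 0.23  ] [ 0.3697  0.3917 -0.0625] 0.9993699725604144
tumbler/beater change 0 0
```

All three views show the cover where it should be when fully seated. The tumbler and beater have not moved.

```bash
python3 -c "
from workcell import ticket
print(ticket.finish_job())"
```

```text
the job is handed in; nothing more can be done
None
```

The green soap dish is back together in the order asked, with the cover fully down, and the job was handed in at about 24 s of the 131 s allowed, with the tumbler and beater unmoved.

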